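# Shut the needle case: hold-down flap, then cover

## Robot

A 6-joint arm with a two-finger parallel gripper is mounted at the origin on a cart in front of the work surface, level with it; the furniture and walls round the work are solid. World frame = base frame: x ahead of the robot, y to its left, z up, the work surface at z = 0. Lengths are in mm, angles in rad, forces in N, time in s.
With the tool pointing down it reaches from about 300 to 775 mm from the base axis. Payload 14.6 kg.
Tool frame: the origin (TCP) lies midway between the tips of the shut fingers; the grasp point (between the pads) lies 19 mm behind it (hold_point_z is the distance from the TCP to the grasp point, in mm); z points along the fingers, y is the line along which they close (so a half turn about z gives the same grasp; the last joint's range is limited). The gripper opens to 85 mm and grips with 20 to 120 N. Pads are 22 mm wide; open, the fingers measure 114 mm over their backs; the gripper's body (76 mm by 85 mm) begins 54 mm behind the grasp point. The pads swing forward as they close: fully open they stand 13 mm farther back than shut.
Start: joints at [-1.382, 0.3, 1.521, -0, 1.321, -0.067], TCP at [139.154, -532.095, 231.281] pointing down, gripper open.
Joint ranges: [-3.03, 3.03], [-0.79, 2.21], [0.23, 2.52], [-1.04, 4.18], [0, 3.07], [-2.55, 2.55]. Speed limits (rad/s): [2.22, 2.22, 2.57, 3.14, 3.14, 3.14].

## Interface

Orientations are given as a rotation vector (axis times angle).
In Python, from workcell import sense, capture, hand_in, hold_point_z gives the robot as it stands.
- The arm moves only by the tool step_arm, never from a script. Its argument "steps" is one flat list of numbers, 7 for each row, row after row: the shift along the tool's x, y, z in m, then the turn, a rotation vector about the tool's x, y, z in degrees, then the finger opening in m, from 0 to 0.0854. A call has 1 to 8 rows; each row is the pose to reach, as a shift and turn from the pose commanded when the call began, along the tool's axes at that moment; what a row does not reach only later rows make up. A row lasts 1/12 s, in which the tool goes at most 41.7 mm and 7.16 degrees, less where a joint would pass 70% of its speed; a pose out of reach is approached as far as the arm can. A call with a gripper value outside its range is refused whole. The fingers move at their own pace and stop on an object; "grip_force" is the grip in N (left out, the last holds). Time passes only in rows, so rows that repeat a pose let the fingers close. It gives the time, the measured TCP pose, the force, the opening and the grip force at its end, in the units of the state.
- sense(): the state, without advancing time (a new reading comes with each control period).
- capture(name): name is "scene" or "top"; returns a dict with "image" (400x640x3 uint8, red, green, blue), "z_map" (400x640 float32, mm along the optical axis (not along the pixel's ray), 0 where there is no reading), "intrinsics" (3x3 intrinsics, pixels), "origin" and "rotation" of the camera in the world. Camera axes: x right, y up, looking along -z (the intrinsics and any distortion apply to the point x, -y, -z); pixel columns grow to the right and rows downward; lengths in mm; the calibration is good to about 2 mm. A picture is of the moment at which its call begins.
- hand_in(): hands the job in; it is judged then, once.
The state is a dict: "clock": time; "joint_positions": joint angles; "qd": joint speeds; "tau": joint torques, N m; "position": TCP position; "ee_rot": TCP orientation; "contact_force": force on the tool from outside, world axes, zero at the start; "torque": the same for the moment, N m; "finger_gap": finger opening in mm; "grasp_force": force on a finger pad.
Only numpy, scipy, OpenCV 4.12 (cv2) and the standard library are available. Lean on these libraries where they do the work, as an engineer would, in place of code of your own. Each camera call takes 0.05 s, during which the arm holds its last target. There are 200 camera calls.

## Task

Get the small blue needle case ready to be carried: fold its upright white hold-down flap fully down over the two needle capsules and the tweezers, then swing the cover shut over it and press its front edge down until the catch snaps and it stays fully shut. Only push, on the outer faces of flap and cover: keep your fingers off their foam-padded inner sides, lift nothing, and leave the tools in their pockets and the dish, bottle and pipettor round the case where they are.

Things in the scene. Friction and masses are not known exactly. Their poses are not given: they have to be found in the camera images.
- case: Dark blue hard-plastic case, fixed to the table. Base 120 mm (its x) x 150 mm (its y) x 34 mm high, walls 4 mm; shut, 48 mm high. Origin: centre of its underside; z up, -x is its front (towards the robot), +y its left. Dark grey foam inside, top at z 20 mm, with pockets along y: needle capsules at x -36 and -4 mm, tweezers at x +28 mm.
- flap_hinge (a point): Middle of the flap's hinge line, inside the case's left wall: in the case frame at x 0, y +66, z 30 mm; the line runs along case x.
- flap (a joint): Hinge of the white hold-down flap (rad): 0 = flat over the tools (its stop), 1.57 = upright at the left wall; range 0 to 1.95. As it grows the free end swings up and left; flat, it points to case -y. A friction hinge (0.07 N m): it stays at any angle; about 1 N at the free end moves it.
- flap_end (a point): On the flap's outer face (bare white: left side when upright, top when flat at z 31.5 mm), 120 mm from the hinge line, mid-width. The flap is a plate 104 mm wide along case x, 3 mm thick (1.5 mm either side of the hinge line), reaching 124 mm from the hinge line, with a 30 mm wide tab to 132 mm. The inner face carries a dark foam pad.
- cover_hinge (a point): Middle of the cover's hinge line along the case's rear: in the case frame at x +63, y 0, z 34 mm; the line runs along case y.
- cover (a joint): Hinge of the dark blue cover (rad): 0 = fully shut (its stop), about 1.75 = open, leaning back; range 0 to 1.97. Friction hinge (0.18 N m): stays at any angle; 2 to 4 N near its front edge move it. From about 0.09 rad the catch resists: some 10 N down at the front edge make it snap, then it stays shut. It cannot shut over a standing flap.
- cover_front (a point): On the cover's smooth outer face (top when shut, facing away from the robot when open), 5 mm from its front edge, mid-width. The cover is a shallow lid 120 x 150 mm, 14 mm deep: shut, it spans 3 to 123 mm in front of its hinge line and z 34 to 48 mm; the outer face lies 14 mm from the hinge plane. Dark grey foam inside.
- tongue (a joint): Sprung snap tongue of the catch, 34 mm wide, hanging from the middle of the cover's front edge; shut, it stands up to 10 mm in front of the case and reaches down to z 10 mm. Value (rad): 0 at rest; it flexes outwards by about 0.1 as it rides over the ridge on the case's front. It needs no touching.
- capsule_0: White needle capsule with a green end, 24 x 78 x 20 mm, lying loose in one of the two wide foam pockets. Origin: centre of its underside. Leave it there.
- capsule_1: Light grey needle capsule with an orange end, 24 x 78 x 20 mm, lying loose in the other wide pocket. Origin: centre of its underside. Leave it there.
- tweezers: Fine pale tweezers, 12 x 118 x 9 mm, lying loose in the narrow rear pocket. Origin: centre of its underside. Leave them there.
- dish_a: Pink culture dish with lid, 63 mm across, 16 mm high, on the table left of the case. Origin: centre of its underside. Bystander.
- bottle_hyal: Small brown bottle with a red cap, 33 mm across, 63 mm high, on the table behind the case. Origin: centre of its underside. Bystander.
- pipettor_a: White pipettor, 236 mm long and 30 mm high, lying across behind the case. Origin: centre of its underside. Bystander.
Not all that is in view belongs to the job. What is shaped like the capsule_1 but turquoise is not meant.

How it is judged:
By the outcome, as a careful person would: the job done as asked, in the order asked, and still so for the second after the job is handed in, with the robot touching nothing.
It also fails if it takes over 48 s, if anything falls off the work surface, if the arm or the gripper's body presses on something with over 40 N, if the wrist force passes 120 N, or if a joint passes its speed limit or range.

## Working session

There is one attempt and no reset: what is moved stays moved. The work goes in short steps, Python scripts to look and compute and a tool call to move; the robot and the scene stay as the last step left them, time stands still between calls to the robot, and variables do not carry over. Pictures are saved under pics/ and viewed, at most 10 in all, crops included, and the job is handed in when it is done.

Besides the shell and the picture viewer there is one more tool, called after "Emit:" as name(argument=value, ...) on one line, values as JSON. step_arm: Moves the arm, as the interface text tells. Its arguments: {"type":"object","properties":{"steps":{"type":"array","items":{"type":"number"}},"grip_force":{"type":"number"}},"required":["steps"]}

```bash
mkdir -p pics; cat > h.py <<'E'
import numpy as np, cv2
from workcell import sense, capture, hand_in, hold_point_z
from scipy.spatial.transform import Rotation as R
def cloud(c):
    K=np.array(c["intrinsics"]);z=c["z_map"].astype(float);v,u=np.mgrid[:400,:640]
    p=np.stack([(u-K[0,2])/K[0,0]*z,-(v-K[1,2])/K[1,1]*z,-z],-1)
    w=p@np.array(c["rotation"]).T+np.array(c["origin"]); w[z==0]=np.nan
    return w
E
python3 - <<'E'
from h import *
s=sense();print(s,hold_point_z)
for n in("scene","top"):
    c=capture(n);cv2.imwrite(f"pics/{n}0.png",c["image"][...,::-1]);np.save(n+"0.npy",cloud(c));print(n,c["origin"],c["rotation"],c["intrinsics"],[k for k in c])
E
```

```text
{'clock': 0.0, 'joint_positions': array([-1.38159675e+00,  3.00423887e-01,  1.52158058e+00,  2.75303882e-05,
        1.32068583e+00, -6.65652995e-02]), 'qd': array([ 1.32982685e-05, -3.07226171e-04, -6.31609125e-04,  6.71208720e-04,
        1.10750524e-03, -1.23509909e-03]), 'tau': array([ 2.76514838e-03, -5.43496406e+01, -3.61793053e+01,  6.12351027e-05,
        3.92664704e-03,  3.64975378e-06]), 'position': array([ 139.12068825, -531.87675772,  230.74742147]), 'ee_rot': array([-3.11485208e+00, -4.00509820e-01,  6.38184263e-05]), 'contact_force': array([-0.59068196,  0.35122113,  0.30018609]), 'torque': array([ 1.68432432e-02,  1.77774003e-02, -7.48375518e-05]), 'grasp_force': 0.0, 'finger_gap': 85.45596237280598} 18.700000000000003Traceback (most recent call last):
  File "<stdin>", line 4, in <module>
  File "h.py", line 7, in cloud
    w=p@np.array(c["rotation"]).T+np.array(c["origin"]); w[z==0]=np.nan
      ~~~~~~~~~~~~~~~~~~~~~~~~~~~^~~~~~~~~~~~~~~~~~~~~~
ValueError: operands could not be broadcast together with shapes (400,640) (3,)
```

View pics/scene0.png

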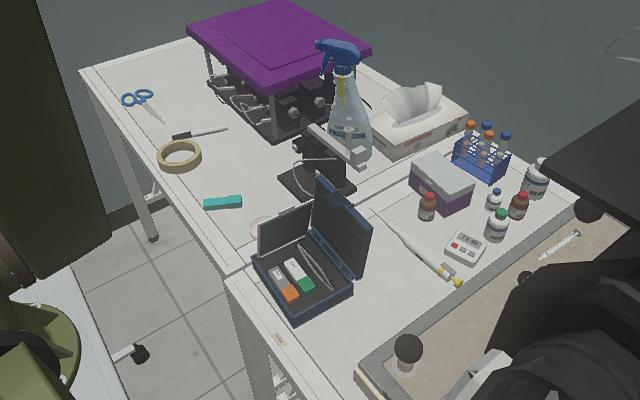

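The scene view shows the case at about (300,265), with the white flap upright at its left (285,230) and the cover open behind it (343,225). The turquoise decoy is at (222,202), and the brown bottle is at (427,206). The pipettor runs along (430,255), and the pink dish is behind the flap at (260,225). The camera rotation is a rotation vector, so I'll fix the helper.

```bash
sed -i 's/np.array(c\["rotation"\]).T/R.from_rotvec(c["rotation"]).as_matrix().T/' h.py
python3 - <<'E'
from h import *
for n in("scene","top"):
    c=capture(n);cv2.imwrite(f"pics/{n}0.png",c["image"][...,::-1]);w=cloud(c);np.savez(n+"0",w=w,i=c["image"]);print(n,c["origin"],c["rotation"],c["intrinsics"])
    if n=="scene":
        for u,v in((285,230),(343,225),(303,315),(222,202),(427,206),(264,262),(352,292),(300,270)):print(u,v,w[v,u].round())
E
```

```text
scene [ 213.42700943 -571.48977611  696.94885635] [ 0.79118515 -0.24959717 -0.60765297] [[472.80198408   0.         325.64548428]
 [  0.         472.80198408 188.37234183]
 [  0.           0.           1.        ]]
285 230 [473. -93.  93.]
343 225 [ 546. -160.  116.]
303 315 [ 426. -211.   26.]
222 202 [444. 106.  20.]
427 206 [ 744. -171.   48.]
264 262 [432. -78.  22.]
352 292 [ 522. -218.   13.]
300 270 [ 474. -132.   23.]
top [542.91190754 -65.14638768 957.54679685] [ 0.06263371 -0.03195657 -1.59782017] [[405.2812419    0.         311.15544052]
 [  0.         405.2812419  202.29520282]
 [  0.           0.           1.        ]]
```

View pics/top0.png

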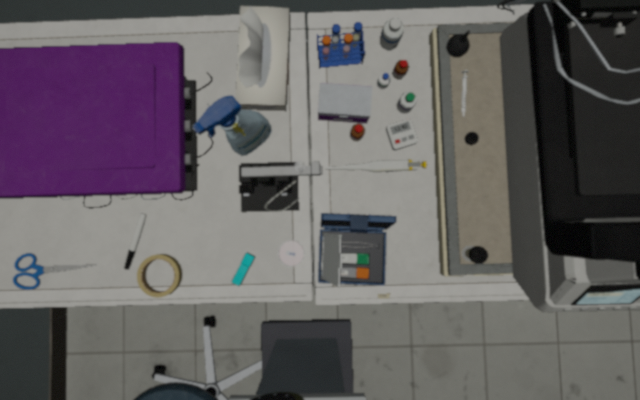

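The top view shows the case at (352,255) with the flap upright at (338,258) and the cover at (357,222). The pink dish is at (291,252), the pipettor runs along (375,166), and the bottle is at (358,131). The microscope stand is at (270,185). Next I'll measure the case pose and take a close crop.

```bash
python3 - <<'E'
from h import *
c=np.load("top0.npz");w=c["w"];im=c["i"]
cv2.imwrite("pics/crop1.png",cv2.resize(im[120:310,260:450][...,::-1],None,fx=3.1,fy=3.1,interpolation=cv2.INTER_CUBIC))
X=w[120:310,260:450].reshape(-1,3)
def box(m):
    p=X[m][:,:2].astype(np.float32); return len(p),cv2.minAreaRect(p)
reg=(X[:,0]>380)&(X[:,0]<600)&(X[:,1]>-250)&(X[:,1]<-40)
print("rim",box(reg&(X[:,2]>26)&(X[:,2]<40)))
print("base",box(reg&(X[:,2]>10)&(X[:,2]<40)))
print("foam",box(reg&(X[:,2]>15)&(X[:,2]<25)))
for n in("top0","scene0"):
    P=np.load(n+".npz")["w"].reshape(-1,3);r=(P[:,0]>380)&(P[:,0]<620)&(P[:,1]>-260)&(P[:,1]<-40)&(P[:,2]>55)&(P[:,2]<230)
    P=P[r];print(n,len(P),P.min(0).round(),P.max(0).round())
    for lo in range(60,200,20):
        q=P[(P[:,2]>lo)&(P[:,2]<lo+20)]
        if len(q):print(lo,len(q),q.min(0).round(),q.max(0).round())
P=X
for nm,a in(("dish",(370,-60,480,60)),):
    m=(X[:,0]>a[0])&(X[:,0]<a[2])&(X[:,1]>a[1])&(X[:,1]<a[3])&(X[:,2]>9);print(nm,box(m),np.nanmax(X[m][:,2]))
m=(X[:,0]>600)&(X[:,0]<720)&(X[:,1]>-300)&(X[:,1]<-100)&(X[:,2]>9);print("pip",box(m),X[m].max(0))
m=(X[:,0]>540)&(X[:,0]<700)&(X[:,1]>-110)&(X[:,1]<60)&(X[:,2]>9);print("scope",X[m].min(0),X[m].max(0))
for t in range(-110,61,20):
    q=X[m&(X[:,1]>t)&(X[:,1]<t+20)]
    if len(q):print(t,q[:,0].min().round(),q[:,2].max().round())
E
```

```text
rim (775, ((475.4801330566406, -137.61155700683594), (151.99620056152344, 129.95547485351562), 86.20623779296875))
base (2740, ((475.4801330566406, -137.61155700683594), (151.99620056152344, 129.95547485351562), 86.20623779296875))
foam (1745, ((472.2200012207031, -137.74002075195312), (142.53866577148438, 112.32965850830078), 86.20563507080078))
top0 1821 [ 424. -217.   55.] [570. -69. 170.]
60 193 [ 425. -215.   60.] [548. -69.  80.]
80 198 [ 425. -216.   80.] [552. -69. 100.]
100 233 [ 424. -215.  100.] [554. -69. 120.]
120 224 [ 424. -215.  120.] [556. -69. 140.]
140 598 [ 424. -217.  140.] [570. -69. 160.]
160 314 [ 465. -165.  160.] [ 566. -105.  170.]
scene0 4857 [ 421. -221.   55.] [567. -69. 172.]
60 765 [ 422. -220.   60.] [550. -69.  80.]
80 809 [ 422. -220.   80.] [552. -70. 100.]
100 879 [ 421. -220.  100.] [555. -70. 120.]
120 825 [ 421. -221.  120.] [557. -70. 140.]
140 1033 [ 421. -221.  140.] [567. -69. 160.]
160 328 [ 459. -168.  160.] [ 565. -107.  172.]
dish (276, ((460.6816711425781, -18.08157730102539), (107.46552276611328, 39.78898620605469), 65.24569702148438)) 34.703100673686436
pip (715, ((692.2467041015625, -199.74456787109375), (52.0994987487793, 198.5895233154297), 1.45716392993927)) [ 719.58157631 -100.72081712   33.37127011]
scope [ 540.65778883 -109.83530001    9.00102877] [698.00163368  59.98137403 211.6584221 ]
-110 541.0 158.0
-90 541.0 158.0
-70 542.0 161.0
-50 650.0 211.0
-30 583.0 212.0
-10 583.0 131.0
10 580.0 131.0
30 580.0 131.0
50 582.0 131.0
```

View pics/crop1.png

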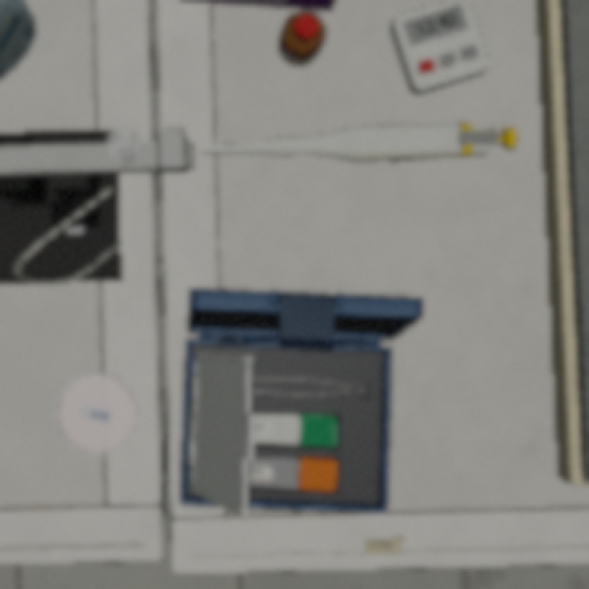

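The crop confirms the layout: flap edge at crop column 248 on the left side of the case, and the cover at the rear (305,315). The white/green and grey/orange capsules are at (300,430) and (300,473), with the tweezers at (310,388). Things that could be confused: flap (340,260) vs cover (357,222) vs microscope arm (310,168), and capsule_1 (355,273) vs the turquoise decoy (244,268). The choices are the white plate on the case's left side and the blue lid at its rear. Next I'll fit the angles and the start offsets.

```bash
cat >> h.py <<'E'
C0=np.array([472.2,-137.7,0]);Rc=R.from_euler('z',-3.8,degrees=True).as_matrix()
def tc(p): return (np.asarray(p)-C0)@Rc
def here():
    s=sense();T=R.from_rotvec(s["ee_rot"]).as_matrix()
    print("t",round(s["clock"],2),"tcp case",tc(s["position"]).round(1),"tool x in case",(Rc.T@T[:,0]).round(3),"z",(Rc.T@T[:,2]).round(3),"F case",(s["contact_force"]@Rc).round(1),"gap",s["finger_gap"])
    return s,T
def to_tool(p): # offset (m) in tool axes to case point p
    s,T=here();print((T.T@(C0+Rc@np.asarray(p,float)-s["position"])/1000).round(4))
E
python3 - <<'E'
from h import *
a=[tc(np.load(n+".npz")["w"].reshape(-1,3)) for n in("top0","scene0")]
for P in a:
    f=P[(abs(P[:,0])<50)&(P[:,1]>20)&(P[:,1]<110)&(P[:,2]>45)&(P[:,2]<175)]
    for z in range(45,175,20):
        q=f[(f[:,2]>z)&(f[:,2]<z+20)]
        if len(q):print("flap",z,len(q),np.median(q,0).round(1),q.min(0).round(),q.max(0).round())
    f=P[(P[:,0]>55)&(P[:,0]<125)&(abs(P[:,1])<70)&(P[:,2]>45)&(P[:,2]<180)]
    for z in range(45,175,20):
        q=f[(f[:,2]>z)&(f[:,2]<z+20)]
        if len(q):print("cover",z,len(q),np.median(q,0).round(1),q.min(0).round(),q.max(0).round())
    q=P[(P[:,0]>55)&(P[:,0]<300)&(P[:,1]>-250)&(P[:,1]<140)&(P[:,2]>100)]
    q=q[(q[:,0]>110)|(q[:,1]>80)];print("tall",q.min(0),q.max(0)); q=q[q[:,0]<200];print(len(q),q.min(0),q.max(0))
T=R.from_euler('x',180,degrees=True)
s,Tm=here();tgt=Rc@np.diag([1,-1,-1.])
print("turn tool",np.degrees(R.from_matrix(Tm.T@tgt).as_rotvec()).round(1))
for p in((-180,-60,260),(-15,105,260),(-15,105,140)):to_tool(p)
E
```

```text
flap 45 121 [-0.6 61.1 55.8] [-49.  58.  45.] [50. 65. 65.]
flap 65 123 [-2.2 55.6 75.6] [-49.  52.  65.] [48. 59. 85.]
flap 85 134 [ 0.7 50.6 95. ] [-49.  47.  85.] [ 49.  54. 105.]
flap 105 146 [  0.   45.1 114.6] [-50.  42. 105.] [ 50.  49. 125.]
flap 125 164 [ -0.2  39.7 135.4] [-49.  32. 125.] [ 50.  43. 145.]
flap 145 140 [ -2.4  34.6 149.4] [-50.  32. 145.] [ 49.  38. 161.]
cover 45 56 [69.7 27.2 57.2] [ 68. -68.  47.] [72. 69. 65.]
cover 65 69 [72.5 14.9 77.3] [ 71. -70.  66.] [74. 70. 84.]
cover 85 69 [75.5 19.2 99.8] [ 74. -69.  86.] [ 77.  70. 105.]
cover 105 70 [ 78.   18.5 118.3] [ 76. -68. 105.] [ 80.  70. 124.]
cover 125 24 [ 79.9 -33.1 127.5] [ 79. -57. 125.] [ 80.  62. 137.]
cover 145 584 [ 85.1   1.1 156.1] [ 62. -70. 149.] [ 94.  69. 165.]
cover 165 98 [6.250e+01 1.000e-01 1.665e+02] [ 57. -16. 165.] [ 84.  17. 170.]
tall [ 149.76947137 -249.54968699  117.2318845 ] [299.66643175 139.91048406 501.28052556]
410 [149.76947137  75.81252818 117.2318845 ] [195.35865897 139.91048406 211.6584221 ]
flap 45 250 [-4.4 54.7 55.6] [-50.  51.  45.] [49. 60. 65.]
flap 65 267 [-2.
[... 926 characters left out ...]
3 212.1219589 ]
t 0.15 tcp case [-306.2 -415.4  230.9] tool x in case [0.949 0.317 0.   ] z [-0.     0.001 -1.   ] F case [-0.3 -0.3  0.1] gap 85.81221002458163
turn tool [-0.1  0.  18.5]
t 0.15 tcp case [-306.2 -415.4  230.9] tool x in case [0.949 0.317 0.   ] z [-0.     0.001 -1.   ] F case [-0.3 -0.3  0.1] gap 85.81221002458163
[ 0.2323 -0.2972 -0.0289]
t 0.15 tcp case [-306.2 -415.4  230.9] tool x in case [0.949 0.317 0.   ] z [-0.     0.001 -1.   ] F case [-0.3 -0.3  0.1] gap 85.81221002458163
[ 0.441  -0.4015 -0.0288]
t 0.15 tcp case [-306.2 -415.4  230.9] tool x in case [0.949 0.317 0.   ] z [-0.     0.001 -1.   ] F case [-0.3 -0.3  0.1] gap 85.81221002458163
[ 0.441  -0.4014  0.0912]
```

The case pose checks out: x and y are symmetric, the flap starts at about 1.30 rad and the cover at about 1.71. Now I move above the left side, align with the case and shut the fingers.

Emit:
step_arm(steps=[0.03, -0.04, -0.01, 0, 0, 6, 0, 0.055, -0.075, -0.02, 0, 0, 12, 0, 0.08, -0.11, -0.03, 0, 0, 18.5, 0, 0.105, -0.14, -0.03, 0, 0, 18.5, 0, 0.13, -0.17, -0.03, 0, 0, 18.5, 0, 0.155, -0.2, -0.03, 0, 0, 18.5, 0, 0.18, -0.235, -0.03, 0, 0, 18.5, 0, 0.205, -0.265, -0.03, 0, 0, 18.5, 0], grip_force=40)

```text
clock: 0.82
position: [268.4, -226.3, 261.3]
ee_rot: [3.14, -0.106, 0.0]
contact_force: [1.5, -0.6, -0.3]
finger_gap: 0.2
grasp_force: 0.0
```

```bash
python3 - <<'E'
from h import *
to_tool((-15,95,250));to_tool((-15,90,131))
E
```

```text
t 0.82 tcp case [-197.5 -101.9  261.3] tool x in case [ 1.    -0.001  0.   ] z [ 0. -0. -1.] F case [ 1.6 -0.5 -0.3] gap 0.21457382044393544
[ 0.1822 -0.1972  0.0113]
t 0.82 tcp case [-197.5 -101.9  261.3] tool x in case [ 1.    -0.001  0.   ] z [ 0. -0. -1.] F case [ 1.6 -0.5 -0.3] gap 0.21457382044393544
[ 0.1822 -0.1922  0.1303]
```

Emit:
step_arm(steps=[0.023, -0.025, 0.002, 0, 0, 0, 0, 0.046, -0.05, 0.004, 0, 0, 0, 0, 0.069, -0.075, 0.006, 0, 0, 0, 0, 0.092, -0.1, 0.008, 0, 0, 0, 0, 0.115, -0.125, 0.01, 0, 0, 0, 0, 0.138, -0.15, 0.01, 0, 0, 0, 0, 0.16, -0.175, 0.01, 0, 0, 0, 0, 0.182, -0.2, 0.01, 0, 0, 0, 0])

```text
clock: 1.48
position: [464.3, -39.3, 251.1]
ee_rot: [3.14, -0.105, -0.0]
contact_force: [0.1, -1.9, -0.1]
finger_gap: 0.0
grasp_force: 0.0
```

Emit:
step_arm(steps=[0, 0, 0.03, 0, 0, 0, 0, 0, 0, 0.06, 0, 0, 0, 0, 0, 0, 0.09, 0, 0, 0, 0, 0, 0, 0.118, 0, 0, 0, 0, 0, 0, 0.118, 0, 0, 0, 0])

```text
clock: 1.9
position: [461.0, -40.4, 128.7]
ee_rot: [-3.139, 0.105, 0.012]
contact_force: [-0.4, 0.9, -0.3]
finger_gap: -0.0
grasp_force: 0.0
```

```bash
python3 - <<'E'
from h import *
to_tool((-15,54,131))
print("arc (case) corner r=105, TCP +14.5 y; tool offsets from y54,z131.6")
for t in(1.3,1.15,1,.85,.7,.55,.4,.25,.12,0):
    c,s=np.cos(t),np.sin(t);y=66-105*c+1.5*s+14.5;z=30+105*s+1.5*c
    print(t,round(y,1),round(z,1))
E
```

```text
t 1.9 tcp case [-17.6  96.3 128.7] tool x in case [ 1.    -0.001 -0.008] z [-0.008  0.001 -1.   ] F case [-0.5  0.9 -0.3] gap -0.006024656866417964
[ 0.0026  0.0423 -0.0024]
arc (case) corner r=105, TCP +14.5 y; tool offsets from y54,z131.6
1.3 53.9 131.6
1.15 39.0 126.5
1 25.0 119.2
0.85 12.3 109.9
0.7 1.2 98.8
0.55 -8.2 86.2
0.4 -15.6 72.3
0.25 -20.9 57.4
0.12 -23.6 44.1
0 -24.5 31.5
```

Emit:
step_arm(steps=[0, 0.01, 0, 0, 0, 0, 0, 0, 0.02, 0, 0, 0, 0, 0, 0, 0.028, 0, 0, 0, 0, 0, 0, 0.034, 0, 0, 0, 0, 0, 0, 0.039, 0, 0, 0, 0, 0, 0, 0.044, 0, 0, 0, 0, 0, 0, 0.049, 0, 0, 0, 0, 0, 0, 0.052, 0, 0, 0, 0, 0])

```text
clock: 2.57
position: [459.9, -93.3, 133.4]
ee_rot: [-3.14, 0.106, -0.0]
contact_force: [0.4, 0.8, -0.3]
finger_gap: -0.2
grasp_force: 0.2
```

```bash
python3 - <<'E'
from h import *
to_tool((-15,39,126.5))
c=capture("scene");P=tc(cloud(c).reshape(-1,3))
f=P[(abs(P[:,0]+35)<14)&(P[:,1]>-70)&(P[:,1]<70)&(P[:,2]>60)&(P[:,2]<140)];print(len(f),np.polyfit(f[:,2],f[:,1],1))
E
```

```text
t 2.57 tcp case [-15.2  43.5 133.4] tool x in case [ 1.    -0.001  0.   ] z [ 0.  0. -1.] F case [ 0.3  0.9 -0.3] gap -0.19598057339538258
[0.0002 0.0045 0.0069]
303 [-0.32294418 70.47741206]
```

Emit:
step_arm(steps=[0, 0.01, 0.007, 0, 0, 0, 0, 0, 0.017, 0.011, 0, 0, 0, 0, 0, 0.024, 0.014, 0, 0, 0, 0, 0, 0.031, 0.019, 0, 0, 0, 0, 0, 0.037, 0.024, 0, 0, 0, 0, 0, 0.043, 0.029, 0, 0, 0, 0, 0, 0.048, 0.035, 0, 0, 0, 0, 0, 0.053, 0.041, 0, 0, 0, 0])

```text
clock: 3.28
position: [456.3, -146.2, 91.6]
ee_rot: [3.14, -0.106, -0.0]
contact_force: [-0.4, -0.4, 0.6]
finger_gap: 0.0
grasp_force: 0.2
```

```bash
python3 - <<'E'
from h import *
to_tool((-15,-30,31.5))
c=capture("scene");P=tc(cloud(c).reshape(-1,3))
f=P[(abs(P[:,0]+35)<14)&(P[:,1]>-70)&(P[:,1]<70)&(P[:,2]>45)&(P[:,2]<140)];print(len(f),np.polyfit(f[:,1],f[:,2],1))
E
```

```text
t 3.28 tcp case [-15.3  -9.6  91.6] tool x in case [ 1.    -0.001 -0.   ] z [-0. -0. -1.] F case [-0.4 -0.4  0.6] gap 0.003322383160832628
[0.0003 0.0204 0.0601]
480 [-0.84144339 86.67403549]
```

Emit:
step_arm(steps=[0, 0.004, 0.006, 0, 0, 0, 0, 0, 0.008, 0.013, 0, 0, 0, 0, 0, 0.012, 0.02, 0, 0, 0, 0, 0, 0.014, 0.027, 0, 0, 0, 0, 0, 0.017, 0.034, 0, 0, 0, 0, 0, 0.019, 0.041, 0, 0, 0, 0, 0, 0.02, 0.048, 0, 0, 0, 0, 0, 0.02, 0.053, 0, 0, 0, 0])

```text
clock: 4.0
position: [454.9, -165.7, 38.3]
ee_rot: [-3.14, 0.106, 0.001]
contact_force: [-0.8, -1.4, 1.2]
finger_gap: -0.2
grasp_force: 0.2
```

Emit:
step_arm(steps=[0, 0, 0.003, 0, 0, 0, 0, 0, 0, 0.005, 0, 0, 0, 0, 0, 0, 0.007, 0, 0, 0, 0, 0, 0, 0.008, 0, 0, 0, 0, 0, 0, 0.009, 0, 0, 0, 0])

```text
clock: 4.42
position: [455.3, -165.6, 30.9]
ee_rot: [3.14, -0.105, 0.001]
contact_force: [-5.4, 2.4, 17.9]
finger_gap: -0.1
grasp_force: 8.7
```

```bash
python3 - <<'E'
from h import *
here()
for n in("scene",):
    c=capture(n);P=tc(cloud(c).reshape(-1,3));cv2.imwrite("pics/s2.png",cv2.resize(c["image"][150:350,200:440][...,::-1],None,fx=3,fy=3))
    f=P[(abs(P[:,0]+35)<12)&(P[:,1]>-60)&(P[:,1]<60)&(P[:,2]>20)&(P[:,2]<60)];print(len(f),np.polyfit(f[:,1],f[:,2],1))
E
```

```text
t 4.42 tcp case [-15.  -29.   30.9] tool x in case [ 1.    -0.001  0.001] z [ 0.001 -0.    -1.   ] F case [-5.5  2.1 17.9] gap -0.1377243528206465
900 [-5.39223590e-03  3.28794637e+01]
```

View pics/s2.png

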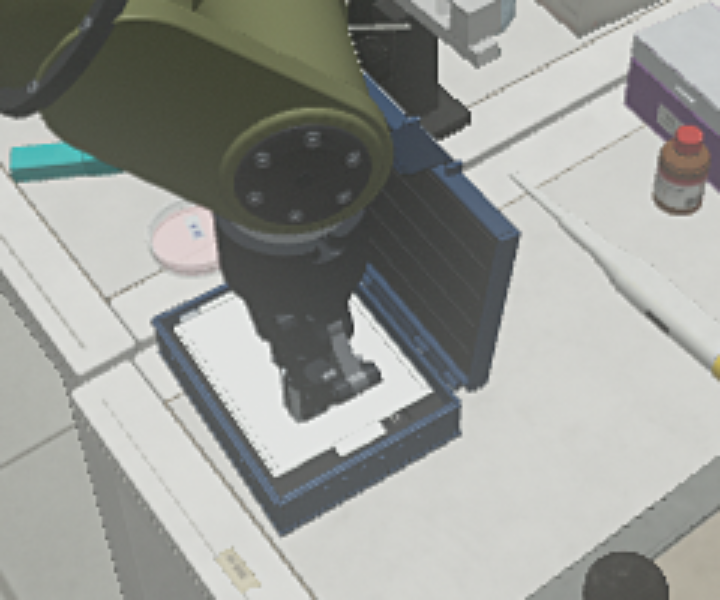

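The picture shows the flap lying flat over the tools inside the case walls, with the tip on its white outer face at (335,390). The push force was 18 N against the stop. Now I go up and over behind the cover.

Emit:
step_arm(steps=[0, 0, -0.01, 0, 0, 0, 0, 0, 0, -0.04, 0, 0, 0, 0, 0, 0, -0.075, 0, 0, 0, 0, 0, 0, -0.11, 0, 0, 0, 0, 0, 0, -0.145, 0, 0, 0, 0, 0, 0, -0.18, 0, 0, 0, 0, 0, 0, -0.21, 0, 0, 0, 0, 0, 0, -0.225, 0, 0, 0, 0])

```text
clock: 5.13
position: [455.6, -165.8, 260.0]
ee_rot: [3.138, -0.105, 0.008]
contact_force: [-0.5, 0.0, 0.2]
finger_gap: 0.1
grasp_force: 0.0
```

Emit:
step_arm(steps=[0.03, 0, 0, 0, 0, 0, 0, 0.06, -0.002, 0, 0, 0, 0, 0, 0.09, -0.004, 0, 0, 0, 0, 0, 0.115, -0.006, 0, 0, 0, 0, 0, 0.135, -0.008, 0, 0, 0, 0, 0, 0.15, -0.01, 0, 0, 0, 0, 0, 0.15, -0.01, 0, 0, 0, 0, 0, 0.15, -0.01, 0, 0, 0, 0, 0])

```text
clock: 5.8
position: [605.4, -165.5, 255.2]
ee_rot: [-3.14, 0.105, 0.001]
contact_force: [0.3, -0.4, 0.9]
finger_gap: 0.1
grasp_force: 0.0
```

```bash
python3 - <<'E'
from h import *
to_tool((135,-20,130))
c=capture("scene");P=tc(cloud(c).reshape(-1,3));cv2.imwrite("pics/s3.png",cv2.resize(c["image"][50:350,150:550][...,::-1],None,fx=2,fy=2))
f=P[(abs(P[:,0])<40)&(abs(P[:,1])<50)&(P[:,2]<60)];print(np.polyfit(f[:,1],f[:,2],1),f[:,2].max())
E
```

```text
t 5.8 tcp case [134.8 -18.9 255.2] tool x in case [ 1. -0. -0.] z [-0.  0. -1.] F case [ 0.3 -0.4  0.9] gap 0.05979263466627915
[0.0003 0.0011 0.1252]
[-0.51742577 23.23453856] 36.64228855804231
```

View pics/s3.png

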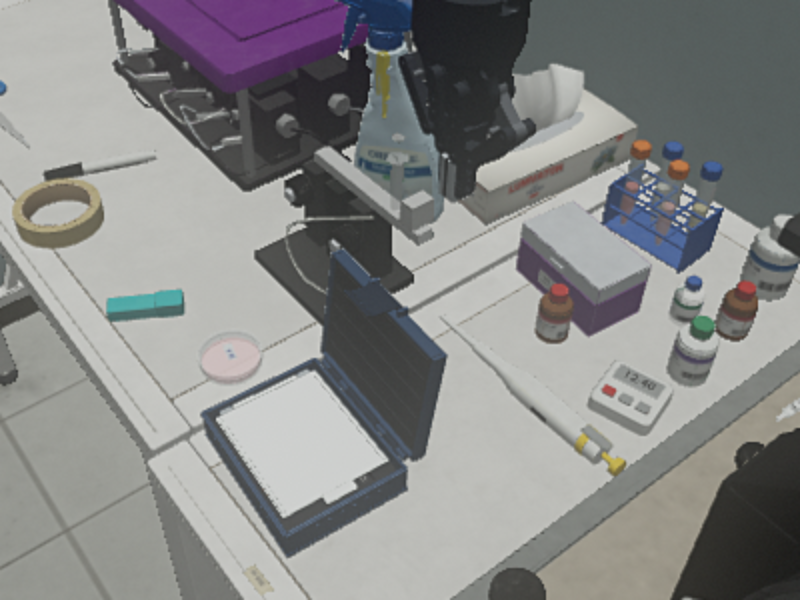

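The flap lies flat, everything else is undisturbed, and the gripper is behind and above the cover, clear of the microscope arm at (420,215). Now I descend and compute the cover arc.

Emit:
step_arm(steps=[0, 0, 0.025, 0, 0, 0, 0, 0, 0, 0.05, 0, 0, 0, 0, 0, 0, 0.075, 0, 0, 0, 0, 0, 0, 0.1, 0, 0, 0, 0, 0, 0, 0.12, 0, 0, 0, 0, 0, 0, 0.125, 0, 0, 0, 0, -0.01, 0, 0.125, 0, 0, 0, 0, -0.015, 0, 0.125, 0, 0, 0, 0])

```text
clock: 6.52
position: [589.6, -164.8, 131.1]
ee_rot: [3.14, -0.106, 0.0]
contact_force: [-0.0, -0.1, 0.5]
finger_gap: -0.0
grasp_force: 0.0
```

```bash
python3 - <<'E'
from h import *
s,T=here();p=tc(s["position"])
h=11
for r in(108,):
  for t in(1.71,1.6,1.5,1.4,1.25,1.1,.95,.8,.65,.5,.35,.2,.1,0):
    c,sn=np.cos(t),np.sin(t);x=63-r*c+14*sn;z=34+r*sn+14*c;xe=63-123*c+14*sn
    X=max(x,xe)+h;print(t,round(X,1),round(z,1),"tool",round((X-p[0])/1e3,3),round((p[2]-z)/1e3,3))
E
```

```text
t 6.52 tcp case [119.  -19.3 131.1] tool x in case [ 1.    -0.001  0.   ] z [ 0. -0. -1.] F case [-0.  -0.1  0.5] gap -0.023008937011456378
1.71 104.9 139.0 tool -0.014 -0.008
1.6 91.6 141.5 tool -0.027 -0.01
1.5 80.3 142.7 tool -0.039 -0.012
1.4 69.4 142.8 tool -0.05 -0.012
1.25 53.2 140.9 tool -0.066 -0.01
1.1 37.5 136.6 tool -0.081 -0.005
0.95 22.6 130.0 tool -0.096 0.001
0.8 8.8 121.2 tool -0.11 0.01
0.65 -3.5 110.5 tool -0.122 0.021
0.5 -14.1 98.1 tool -0.133 0.033
0.35 -22.7 84.2 tool -0.142 0.047
0.2 -29.1 69.2 tool -0.148 0.062
0.1 -32.1 58.7 tool -0.151 0.072
0 -34.0 48.0 tool -0.153 0.083
```

Emit:
step_arm(steps=[-0.006, 0, -0.004, 0, 0, 0, 0, -0.012, 0, -0.008, 0, 0, 0, 0, -0.018, 0, -0.009, 0, 0, 0, 0, -0.024, 0, -0.01, 0, 0, 0, 0, -0.03, 0, -0.011, 0, 0, 0, 0, -0.036, 0, -0.012, 0, 0, 0, 0, -0.043, 0, -0.012, 0, 0, 0, 0, -0.05, 0, -0.012, 0, 0, 0, 0])

```text
clock: 7.18
position: [539.9, -161.3, 142.3]
ee_rot: [3.14, -0.105, 0.0]
contact_force: [1.6, -1.0, 1.4]
finger_gap: -0.2
grasp_force: 0.9
```

```bash
cat >> h.py <<'E'
def cov():
    P=tc(cloud(capture("scene")).reshape(-1,3))
    f=P[(P[:,1]<-45)&(P[:,1]>-68)&(P[:,0]>-80)&(P[:,0]<110)&(P[:,2]>60)&(P[:,2]<175)];print("cover",len(f))
    if len(f)>10:print(np.polyfit(f[:,2],f[:,0],1),f.min(0).round(),f.max(0).round())
E
python3 - <<'E'
from h import *
here();cov()
E
```

```text
t 7.18 tcp case [ 69.1 -19.1 142.3] tool x in case [ 1.    -0.001  0.   ] z [ 0. -0. -1.] F case [ 1.7 -0.9  1.4] gap -0.23855415589176382
cover 283
[-0.12793597 66.70743104] [ 41. -68.  60.] [ 61. -45. 161.]
```

Emit:
step_arm(steps=[-0.011, 0, 0.001, 0, 0, 0, 0, -0.021, 0, 0.003, 0, 0, 0, 0, -0.031, 0, 0.006, 0, 0, 0, 0, -0.042, 0, 0.01, 0, 0, 0, 0, -0.051, 0, 0.016, 0, 0, 0, 0, -0.06, 0, 0.022, 0, 0, 0, 0, -0.067, 0, 0.027, 0, 0, 0, 0, -0.073, 0, 0.032, 0, 0, 0, 0])

```text
clock: 7.9
position: [467.0, -156.3, 109.8]
ee_rot: [-3.14, 0.105, 0.001]
contact_force: [1.2, 0.2, 1.1]
finger_gap: 0.1
grasp_force: 0.4
```

```bash
python3 - <<'E'
from h import *
here();cov()
E
```

```text
t 7.9 tcp case [ -4.  -18.9 109.8] tool x in case [ 1.    -0.001 -0.   ] z [-0.  0. -1.] F case [1.2 0.2 1.1] gap 0.14146345646327121
cover 537
[-0.85579783 88.55270979] [-35. -68.  60.] [ 54. -45. 175.]
```

Emit:
step_arm(steps=[-0.006, 0, 0.006, 0, 0, 0, 0, -0.012, 0, 0.012, 0, 0, 0, 0, -0.018, 0, 0.019, 0, 0, 0, 0, -0.023, 0, 0.026, 0, 0, 0, 0, -0.028, 0, 0.034, 0, 0, 0, 0, -0.032, 0, 0.041, 0, 0, 0, 0, -0.034, 0, 0.046, 0, 0, 0, 0, -0.035, 0, 0.051, 0, 0, 0, 0])

```text
clock: 8.62
position: [432.3, -154.1, 58.6]
ee_rot: [-3.14, 0.106, 0.001]
contact_force: [-0.0, 0.5, 0.9]
finger_gap: 0.2
grasp_force: 0.3
```

Emit:
step_arm(steps=[0, 0, 0.002, 0, 0, 0, 0, 0, 0, 0.004, 0, 0, 0, 0, 0, 0, 0.006, 0, 0, 0, 0, 0, 0, 0.008, 0, 0, 0, 0, 0, 0, 0.009, 0, 0, 0, 0, 0, 0, 0.01, 0, 0, 0, 0])

```text
clock: 9.12
position: [432.9, -154.2, 49.3]
ee_rot: [3.14, -0.105, 0.0]
contact_force: [-0.5, 0.4, 0.2]
finger_gap: 0.3
grasp_force: 0.1
```

```bash
python3 - <<'E'
from h import *
here()
E
```

```text
t 9.12 tcp case [-38.1 -19.   49.3] tool x in case [ 1.    -0.001  0.   ] z [ 0. -0. -1.] F case [-0.5  0.3  0.2] gap 0.3488819941756765
```

Emit:
step_arm(steps=[0, 0, 0.001, 0, 0, 0, 0, 0, 0, 0.002, 0, 0, 0, 0, 0, 0, 0.003, 0, 0, 0, 0, 0, 0, 0.003, 0, 0, 0, 0])

```text
clock: 9.45
position: [433.1, -154.2, 47.7]
ee_rot: [3.139, -0.105, 0.001]
contact_force: [-11.0, 3.9, 26.9]
finger_gap: 0.1
grasp_force: 13.5
```

The tip is on the stop at z 47.7 with 27 N. Now I retreat and check.

Emit:
step_arm(steps=[0, 0, -0.01, 0, 0, 0, 0, 0, 0, -0.04, 0, 0, 0, 0, 0, 0, -0.075, 0, 0, 0, 0, 0, 0, -0.11, 0, 0, 0, 0, -0.02, 0.02, -0.14, 0, 0, 0, 0, -0.04, 0.05, -0.16, 0, 0, 0, 0, -0.06, 0.08, -0.18, 0, 0, 0, 0, -0.08, 0.11, -0.19, 0, 0, 0, 0])

```text
clock: 10.12
position: [345.0, -259.7, 239.0]
ee_rot: [3.137, -0.104, 0.005]
contact_force: [0.8, -0.5, 0.1]
finger_gap: -0.3
grasp_force: 0.0
```

Emit:
step_arm(steps=[-0.02, 0.03, 0, 0, 0, 0, 0, -0.04, 0.06, 0, 0, 0, 0, 0, -0.06, 0.09, 0, 0, 0, 0, 0, -0.06, 0.1, 0, 0, 0, 0, 0, -0.06, 0.1, 0, 0, 0, 0, 0])

```text
clock: 10.53
position: [278.1, -356.0, 236.2]
ee_rot: [3.139, -0.111, 0.0]
contact_force: [0.7, 0.8, 0.3]
finger_gap: 0.1
grasp_force: 0.0
```

```bash
python3 - <<'E'
from h import *
s,T=here();print(abs(s["qd"]).max())
for n in("scene","top"):
    c=capture(n);P=tc(cloud(c).reshape(-1,3));cv2.imwrite(f"pics/{n}4.png",c["image"][...,::-1])
    f=P[(P[:,0]>-50)&(P[:,0]<50)&(abs(P[:,1])<65)&(P[:,2]<100)];print(len(f),np.polyfit(f[:,0],f[:,2],1))
    if n=="scene":cv2.imwrite("pics/s4.png",cv2.resize(c["image"][50:350,150:550][...,::-1],None,fx=2,fy=2))
E
```

```text
t 10.53 tcp case [-179.2 -230.7  236.2] tool x in case [ 1.    -0.004  0.   ] z [ 0. -0. -1.] F case [0.6 0.9 0.3] gap 0.05606570828798456
0.06424779628110737
3420 [ 0.96592405 25.91839621]
2629 [-7.14037414e-04  4.81166279e+01]
```

View pics/s4.png

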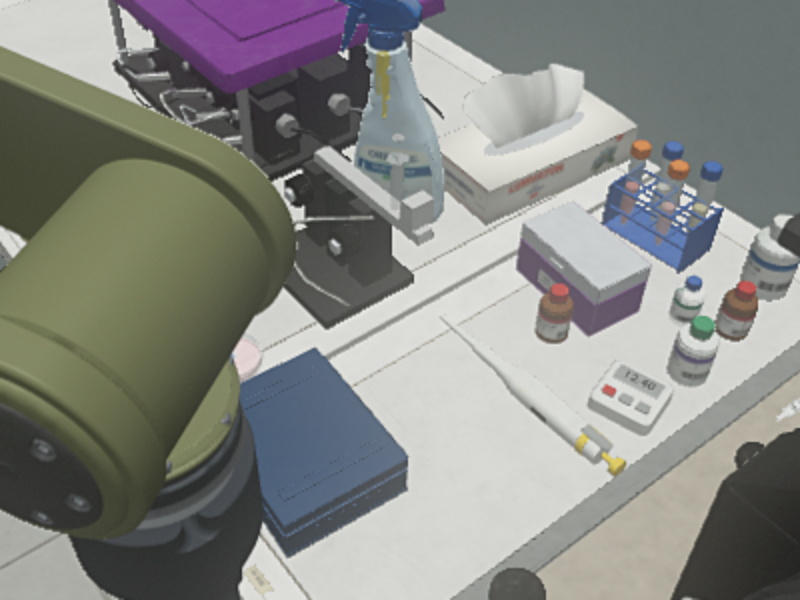

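The case is shut at (320,450). The top camera puts the cover at z 48.1 mm with zero slope, and the pipettor, bottle and dish haven't moved.

```bash
python3 -c "
from workcell import hand_in
print(hand_in())"
```

```text
the job is handed in; nothing more can be done
None
```

The flap is folded flat over the tools and the cover is shut: after I backed the arm off, the top camera measured it level at 48 mm, its shut height. In the last picture the dish, bottle and pipettor had not moved, and I handed the job in at about 10.6 s.

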